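# Restock the parcel-desk caddy

### The job

Restock the black caddy for the parcel desk: put the smaller label roll flat into the large round well, the blue carton flat into the blue-lined recess, the rubber stamp handle up into the cork-lined wooden rest and the glue stick upright into the tall round cup, each set down and not dropped. The big label roll and the orange carton belong to another desk, so leave them where they are; let go of everything when all four sit right down in their places.

Things in the scene. Friction and masses are not known exactly. Their poses are not given: they have to be found in the camera images.
- small_roll: The smaller of the two loose white label rolls: a cylinder standing on its flat side, 60 mm in diameter, 40 mm high, with a brown core. Origin: centre of its underside, z up. Grasp across the diameter.
- blue_carton: Small blue carton lying flat, 36 (x) x 68 (y) x 22 (z, high) mm. Origin: centre of its underside, z up. Grasp across the 36 mm (its x).
- stamp: Rubber stamp standing upright: wooden base 29 (x) x 62 (y) mm and 18 mm high, above it a neck 22 mm thick and from 27 to 58 mm height a round black handle 28 mm in diameter (thickest around 42 mm height). Origin: centre of its underside, z up. Grasp the handle from above; either way round is right.
- glue: Glue stick standing upright, white with red and green bands, a cylinder 27 mm in diameter, 100 mm high. Origin: centre of its underside, z up.
- big_roll: The larger of the two loose white label rolls: 72 mm in diameter, 58 mm high, standing on its flat side. Stays where it is. Origin: centre of its underside.
- orange_carton: Orange carton lying flat, 50 (x) x 72 (y) x 20 (z, high) mm. Stays where it is. Origin: centre of its underside.
- roll_well: Grey insert with a large round well, for the small roll. Fixed in a low black tray (floor 6 mm up) with three others of the same footprint (82 by 97 mm), in any order. Origin: centre of its underside, z up. The block is 24 mm high, the well 70 mm in diameter and 20 mm deep (floor 4 mm above origin), rim chamfered 4 mm; the seated roll stands 20 mm above the rim.
- carton_bin: Grey insert, rectangular recess lined in blue, for the blue carton. Fixed in a low black tray (floor 6 mm up) with three others of the same footprint (82 by 97 mm), in any order. Origin: centre of its underside, z up. The block is 14 mm high, the recess 48 (x) x 80 (y) mm and 10 mm deep (floor 4 mm above origin), rim chamfered 4 mm; the carton lies along its y, 12 mm proud of the rim.
- stamp_rest: Wooden insert with a rectangular recess lined in cork, for the rubber stamp. Fixed in a low black tray (floor 6 mm up) with three others of the same footprint (82 by 97 mm), in any order. Origin: centre of its underside, z up. The block is 18 mm high, the recess 42 (x) x 75 (y) mm and 14 mm deep (floor 4 mm above origin), rim chamfered 4 mm; the stamp's long side lies along its y.
- glue_cup: Grey insert that carries a tall round cup, for the glue stick. Fixed in a low black tray (floor 6 mm up) with three others of the same footprint (82 by 97 mm), in any order. Origin: centre of its underside, z up. The cup's rim is 46 mm above the origin and 55 mm wide outside, its bore 39 mm in diameter, flaring to 49 mm at the rim, its floor 4 mm above the origin. The stick stands 58 mm out of it.
Things that resemble listed ones, but are neither listed nor needed, are in the scene too. What is shaped like the blue_carton but turquoise is not meant.

How it is judged:
By the outcome, as a careful person would: the job done as asked, in the order asked, and still so for the second after the job is handed in, with the robot touching nothing.
It also fails if it takes over 112 s, if anything falls off the work surface, if the arm or the gripper's body presses on something with over 40 N, if the wrist force passes 120 N, or if a joint passes its speed limit or range.

### The arm

A 6-joint arm with a two-finger parallel gripper is mounted at the origin on the work surface; the furniture and walls round the work are solid. World frame = base frame: x ahead of the robot, y to its left, z up, the work surface at z = 0. Lengths are in m, angles in rad, forces in N, time in s.
With the tool pointing down it reaches from about 0.25 to 0.8 m from the base axis. Payload 3.9 kg.
Tool frame: the origin (TCP) lies on the mounting face of the last link; the fingertips stand 173 mm ahead of it and the grasp point (between the pads) lies 155 mm ahead of it (arm.tcp_to_grasp is the distance from the TCP to the grasp point, in m); z points along the fingers, y is the line along which they close (so a half turn about z gives the same grasp; the last joint's range is limited). The gripper opens to 85 mm and grips with 20 to 120 N. Pads are 22 mm wide; open, the fingers measure 114 mm over their backs; the gripper's body (76 mm by 85 mm) begins 54 mm behind the grasp point. The pads swing forward as they close: fully open they stand 13 mm farther back than shut.
Start: joints at [-1.166, 0.26, -0.138, 1.173, 0, 1.571], TCP at [0.207, -0.483, 0.405] pointing down, gripper open.
Joint ranges: [-2.78, 2.78], [-0.83, 1.72], [-1.28, 1.37], [-1.9, 2.12], [-1.57, 1.48], [-3.14, 3.14]. Speed limits (rad/s): [2.57, 2.57, 3.14, 3.14, 3.14, 3.14].

### API

Orientations are given as a unit quaternion [w, x, y, z].
In Python, from plant import status, viewer, job_done, arm gives the robot as it stands. The module is installed in compiled form; this text tells all that it offers.
- The arm moves only by the tool apply_moves, never from a script. Its argument "plan" is text: rows parted by semicolons, each of 4 numbers parted by spaces: the shift along the tool's x, y, z in m, then the turn about the tool's z in degrees. A call has 1 to 5 rows; each row is the pose to reach, as a shift and turn from the pose commanded when the call began, along the tool's axes at that moment; what a row does not reach only later rows make up. A row lasts 1/8 s, in which the tool goes at most 62.5 mm and 10.7 degrees, less where a joint would pass 70% of its speed; a pose out of reach is approached as far as the arm can. A call with a gripper value outside its range is refused whole. "claw" is the opening, from 0 (shut) to 1 (fully open), set as the call begins (left out, the last holds). The fingers move at their own pace and stop on an object; the grip force is fixed at half the most. Time passes only in rows, so rows that repeat a pose let the fingers close. It gives the time, the measured TCP pose, the force, the opening and the grip force at its end, in the units of the state.
- status.sense(): the state, without advancing time (a new reading comes with each control period).
- viewer.snapshot(name): name is "scene" or "top" or "wrist"; returns (picture, depth): 420x560x3 uint8, red, green, blue; 420x560 float32, m along the optical axis (not along the pixel's ray), 0 where there is no reading.
- viewer.get_calibration(name): a dict with "camera_matrix" (3x3 intrinsics, pixels), "R" (3x3) and "t" (3): a world point X has camera coordinates R X + t. Camera axes: x right, y down, z forward; pixel columns grow to the right and rows downward; lengths in m; the calibration is good to about 2 mm. A picture is of the moment at which its call begins: read the wrist's pose just before it. get_calibration takes no time and is no camera call; for the wrist camera it gives the pose at the moment of the call.
- job_done(): hands the job in; it is judged then, once.
The state is a dict: "t": time; "q": joint angles; "dq": joint speeds; "joint_torque": joint torques, N m; "tcp_pos": TCP position; "orientation": TCP orientation; "ft_force": force on the tool from outside, world axes, zero at the start; "ft_torque": the same for the moment, N m; "grip_width": finger opening in m; "grip_force": force on a finger pad.
Only numpy, scipy, OpenCV 4.12 (cv2) and the standard library are available. Lean on these libraries where they do the work, as an engineer would, in place of code of your own. Each camera call takes 0.05 s, during which the arm holds its last target. There are 200 camera calls.

## Working session

There is one attempt and no reset: what is moved stays moved. The work goes in short steps, Python scripts to look and compute and a tool call to move; the robot and the scene stay as the last step left them, time stands still between calls to the robot, and variables do not carry over. Pictures are saved under pics/ and viewed, at most 14 in all, crops included, and the job is handed in when it is done.

Besides the shell and the picture viewer there is one more tool, called after ">>>" as name(argument=value, ...) on one line, values as JSON. apply_moves: Moves the arm, as the interface text tells. Its arguments: {"type":"object","properties":{"plan":{"type":"string"},"claw":{"type":"number"}},"required":["plan"]}

```bash
mkdir -p pics; python3 - <<'E'
from plant import status, viewer, arm
import cv2,numpy as np
s=status.sense(); print({k:np.round(v,3).tolist() for k,v in s.items()}, arm.tcp_to_grasp)
for n in("top","scene"):
    p,d=viewer.snapshot(n); cv2.imwrite(f"pics/{n}0.png",p[:,:,::-1]); np.savez(f"{n}0.npz",p=p,d=d)
    c=viewer.get_calibration(n); print(n,{k:np.round(v,3).tolist() for k,v in c.items()}, (d>0).mean())
E
```

```text
{'t': 0.0, 'q': [-1.166, 0.261, -0.139, 1.173, -0.0, 1.571], 'dq': [-0.001, 0.002, -0.0, 0.0, -0.002, -0.002], 'joint_torque': [-0.001, -40.568, 25.392, 0.019, 0.0, -0.0], 'tcp_pos': [0.207, -0.482, 0.404], 'orientation': [-0.001, 0.98, 0.201, -0.0], 'ft_force': [-0.133, -0.127, 0.573], 'ft_torque': [-0.017, 0.029, 0.037], 'grip_force': 0.0, 'grip_width': 0.085} 0.1547
top {'camera_matrix': [[389.9, 0.0, 281.847], [0.0, 389.9, 210.339], [0.0, 0.0, 1.0]], 'R': [[-0.014, -0.999, -0.039], [-0.997, 0.017, -0.073], [0.074, 0.038, -0.997]], 't': [-0.028, 0.402, 0.995]} 0.9959396258503401
scene {'camera_matrix': [[444.183, 0.0, 275.302], [0.0, 444.183, 213.734], [0.0, 0.0, 1.0]], 'R': [[-0.492, -0.871, -0.022], [-0.345, 0.218, -0.913], [0.8, -0.441, -0.407]], 't': [0.168, 0.197, 1.101]} 0.9958843537414966
```

View pics/top0.png

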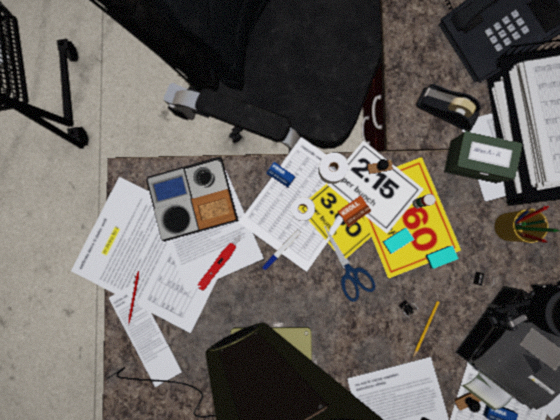

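View pics/scene0.png

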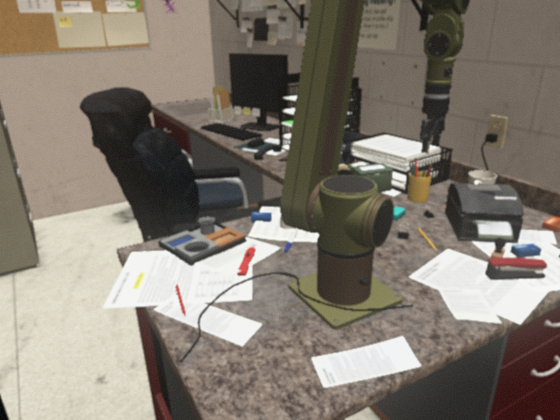

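The top view shows the caddy near (190,198), with the blue bin top-left, cup top-right, well bottom-left and rest bottom-right. Loose items lie around (265-450,150-265). I'll zoom in on those.

```bash
python3 - <<'E'
import cv2,numpy as np
p=np.load("top0.npz")["p"][:,:,::-1]
c=p[135:285,250:470]; cv2.imwrite("pics/crop1.png",cv2.resize(c,None,fx=3.6,fy=3.6,interpolation=cv2.INTER_CUBIC))
c=p[145:250,140:245]; cv2.imwrite("pics/crop2.png",cv2.resize(c,None,fx=5,fy=5,interpolation=cv2.INTER_CUBIC))
E
```

```text
(no output)
```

View pics/crop1.png

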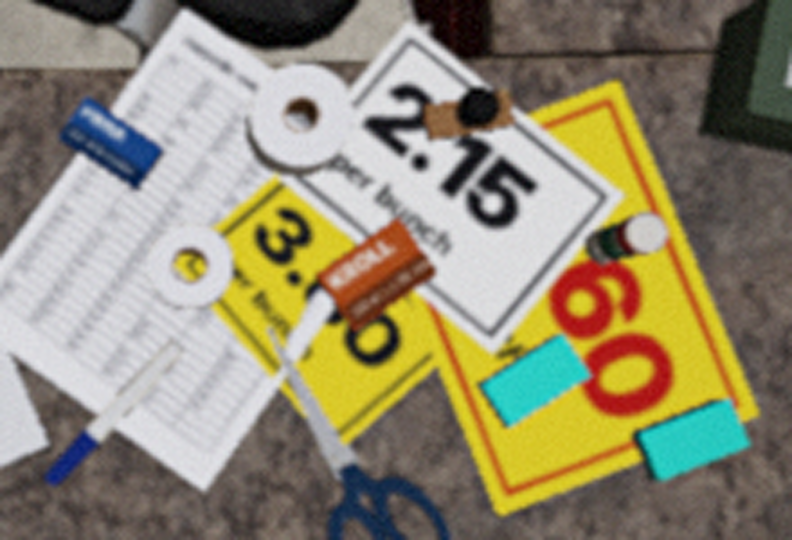

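View pics/crop2.png

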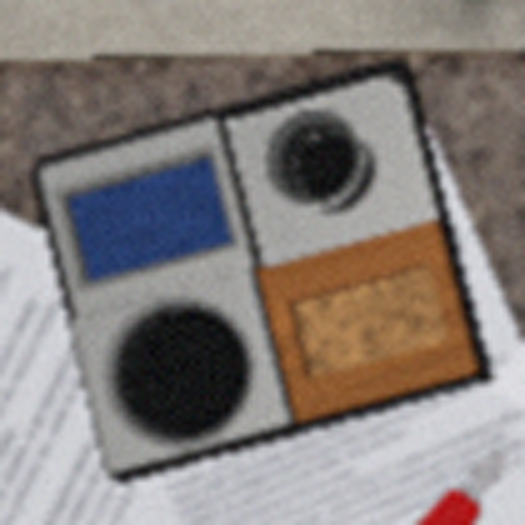

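Crop 1 shows, at full-image pixels: blue carton (281,175), big roll (333,167), small roll (303,209), stamp (380,166), glue (425,201), orange carton (354,211), and two turquoise decoys. Crop 2 shows blue bin (170,188), cup (203,177), well (176,219) and cork rest (214,210).

```bash
cat >h.py <<'E'
import cv2,numpy as np
from plant import status,viewer
from scipy.spatial.transform import Rotation as Ro
def ray(c,uv,z):
    K,R,t=(np.array(c[k]) for k in("camera_matrix","R","t"))
    uv=np.atleast_2d(uv).astype(float); C=-R.T@t
    d=(np.linalg.inv(K)@np.c_[uv,np.ones(len(uv))].T).T@R
    return C+d*((z-C[2])/d[:,2])[:,None]
def cloud(c,d):
    K,R,t=(np.array(c[k]) for k in("camera_matrix","R","t"))
    v,u=np.indices(d.shape); P=np.stack([(u-K[0,2])/K[0,0]*d,(v-K[1,2])/K[1,1]*d,d],-1)
    return (P-t)@R
def blob(m,near):
    n,l,s,ce=cv2.connectedComponentsWithStats(m.astype(np.uint8))
    ok=[i for i in range(1,n) if s[i,4]>15]
    i=min(ok,key=lambda i:np.hypot(*(ce[i]-near)))
    return l==i
def rect(c,m,z):
    """min-area rectangle of a mask cast on plane z: centre, short, long, yaw of LONG axis (deg, world)"""
    k=max(cv2.findContours(m.astype(np.uint8),cv2.RETR_EXTERNAL,cv2.CHAIN_APPROX_NONE)[0],key=cv2.contourArea)
    P=ray(c,k[:,0,:],z)[:,:2]
    b=cv2.boxPoints(cv2.minAreaRect((P*1000).astype(np.float32))); e1,e2=b[1]-b[0],b[2]-b[1]
    l1,l2=np.hypot(*e1),np.hypot(*e2); e=e1 if l1>l2 else e2
    return (b.mean(0)/1000).round(4),round(min(l1,l2)),round(max(l1,l2)),round(np.degrees(np.arctan2(e[1],e[0]))%180,1)
def go(xyz,closeyaw=None):
    """shift in tool axes from now to put grasp point at xyz, and turn making tool y lie along closeyaw (deg, mod 180)"""
    s=status.sense(); w,x,y,z=s["orientation"]; R=Ro.from_quat([x,y,z,w]).as_matrix()
    tgt=np.array(xyz)+[0,0,.1547]; sh=R.T@(tgt-s["tcp_pos"])
    yaw=np.degrees(np.arctan2(R[1,1],R[0,1])); turn=0
    if closeyaw is not None: turn=-((closeyaw-yaw+90)%180-90)   # tool z down: + turn = - world yaw
    print("go",sh.round(4),"turn",round(turn,1),"tool y yaw",round(yaw,1),"q6",round(s["q"][5],2),"tilt",R[:,2].round(3),"t",round(s["t"],2))
E
python3 - <<'E'
from h import *
z=np.load("top0.npz"); p,d=z["p"],z["d"]; c=viewer.get_calibration("top"); W=cloud(c,d)
H=cv2.cvtColor(p,cv2.COLOR_RGB2HSV); h,s,v=H[...,0].astype(int),H[...,1],H[...,2]
def rep(n,m,near,zz):
    b=blob(m,near); print(n,b.sum(),rect(c,b,zz),"depth z med",np.median(W[b][:,2]).round(4),"cent",W[b].mean(0).round(4)[:2])
blue=(h>100)&(h<125)&(s>110)&(v>40)
rep("bluecarton",blue,(281,175),.022); rep("bin",blue,(170,188),.020)
print("carton hsv",H[175,281],"orange",H[211,354],"wood",H[226,205],"cup",H[177,203],"well",H[219,176],"roll",H[209,296],"stampbase",H[167,372],"handle",H[164,383],"glue",H[200,430])
rep("rest",(h>5)&(h<22)&(s>110)&(v>60),(214,210),.024)
rep("well",(v<60)&(s<255),(176,219),.030); rep("cup",v<90,(203,177),.052)
for n,(u,w),lo,r in(("small",(303,209),.03,14),("big",(333,167),.045,18),("stamph",(383,164),.035,9),("stampb",(380,166),.01,16),("glue",(428,200),.08,10),("cup",(203,177),.042,14),("bc",(281,175),.012,14)):
    m=np.zeros(d.shape,bool); m[w-r:w+r,u-r:u+r]=True; m&=(W[...,2]>lo)&(W[...,2]<.12)
    if m.any(): q=W[m]; zt=np.percentile(q[:,2],80); print(n,m.sum(),q.mean(0).round(4),"ztop",zt.round(4),rect(c,m,zt))
E
```

```text
bluecarton 265 (array([ 0.4944, -0.0318], dtype=float32), 36, 67, np.float32(55.0)) depth z med 0.0235 cent [ 0.4926 -0.0328]
bin 481 (array([0.4633, 0.2587], dtype=float32), 44, 76, np.float32(104.5)) depth z med 0.0119 cent [0.4642 0.2614]
carton hsv [108 206 126] orange [  9 215 165] wood [ 14 171 137] cup [100  28  27] well [75 30 17] roll [135   7 218] stampbase [ 12 140 140] handle [135  46  22] glue [  8  10 202]
rest 1212 (array([0.4067, 0.1426], dtype=float32), 82, 100, np.float32(104.6)) depth z med 0.0228 cent [0.4067 0.1432]
well 532 (array([0.3811, 0.2391], dtype=float32), 64, 65, np.float32(89.0)) depth z med 0.0122 cent [0.3828 0.2418]
cup 264 (array([0.485 , 0.1613], dtype=float32), 43, 51, np.float32(44.4)) depth z med 0.0159 cent [0.4916 0.1682]
small 389 [ 0.4032 -0.0859  0.0411] ztop 0.0427 (array([ 0.403, -0.086], dtype=float32), 55, 58, np.float32(179.1))
big 618 [ 0.5037 -0.164   0.0587] ztop 0.0606 (array([ 0.5034, -0.1642], dtype=float32), 69, 70, np.float32(178.8))
stamph 109 [ 0.5084 -0.2864  0.0555] ztop 0.0594 (array([ 0.5078, -0.2855], dtype=float32), 26, 28, np.float32(134.0))
stampb 273 [ 0.5073 -0.2843  0.0333] ztop 0.0562 (array([ 0.505 , -0.2784], dtype=float32), 32, 61, np.float32(100.3))
glue 133 [ 0.4143 -0.3789  0.099 ] ztop 0.1026 (array([ 0.4143, -0.3777], dtype=float32), 26, 30, np.float32(88.9))
cup 171 [0.4907 0.1684 0.05  ] ztop 0.0534 (array([0.4887, 0.1649], dtype=float32), 51, 51, np.float32(88.9))
bc 372 [ 0.4936 -0.0316  0.0233] ztop 0.025 (array([ 0.4934, -0.0315], dtype=float32), 36, 69, np.float32(55.1))
```

```bash
python3 - <<'E'
from h import *
s=status.sense(); c=viewer.get_calibration("wrist"); p,d=viewer.snapshot("wrist"); W=cloud(c,d)
print({k:np.round(v,3).tolist() for k,v in c.items()})
w,x,y,z=s["orientation"]; R=Ro.from_quat([x,y,z,w]).as_matrix(); T=(W-s["tcp_pos"])@R
m=(d>0)&(d<.3); q=T[m]; print(m.sum(), q.min(0).round(3),q.max(0).round(3))
for sg in(-1,1):
    qq=q[q[:,1]*sg>0]
    if len(qq): print(sg,np.percentile(qq,[1,50,99,100],axis=0).round(4).tolist())
print("cam in tool", R.T@(-np.array(c["R"]).T@c["t"]-s["tcp_pos"]))
cv2.imwrite("pics/w0.png",p[:,:,::-1])
go((.403,-.086,.17),104.5); go((.403,-.086,.17),14.5); go((.403,-.086,.17))
E
```

```text
{'camera_matrix': [[319.592, 0.0, 277.417], [0.0, 319.592, 214.57], [0.0, 0.0, 1.0]], 'R': [[0.395, -0.919, -0.0], [-0.882, -0.379, 0.282], [-0.259, -0.111, -0.96]], 't': [-0.524, -0.037, 0.378]}
68350 [-0.157 -0.075  0.074] [0.166 0.254 0.364]
-1 [[-0.1375, -0.0717, 0.0767], [0.0113, -0.0426, 0.1009], [0.0202, -0.0007, 0.2834], [0.0219, -0.0, 0.2936]]
1 [[-0.1404, 0.0016, 0.0773], [0.012, 0.0588, 0.1373], [0.156, 0.226, 0.3459], [0.1662, 0.2538, 0.3643]]
cam in tool [ 0.07187964 -0.00029667  0.0307137 ]
go [ 0.3366 -0.2869  0.0798] turn 8.7 tool y yaw -66.8 q6 1.57 tilt [-0.001  0.001 -1.   ] t 0.15
go [ 0.3366 -0.2869  0.0798] turn -81.3 tool y yaw -66.8 q6 1.57 tilt [-0.001  0.001 -1.   ] t 0.15
go [ 0.3366 -0.2869  0.0798] turn 0 tool y yaw -66.8 q6 1.57 tilt [-0.001  0.001 -1.   ] t 0.15
```

View pics/w0.png

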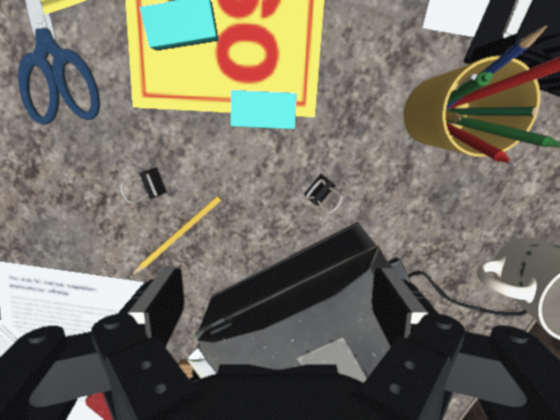

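The wrist view shows the open fingers at the bottom, pads at about (180,285) and (380,285), with the printer below. I'm heading to the small roll.

>>> apply_moves(plan="0.046 -0.039 0 1; 0.092 -0.078 0 2; 0.138 -0.117 0 4; 0.184 -0.156 0 6; 0.23 -0.195 0 8.7", claw=1)

```text
t: 0.78
tcp_pos: [0.3418, -0.211, 0.4046]
orientation: [0.0, 0.992, 0.125, 0.0]
ft_force: [1.4, -0.5, -0.3]
grip_width: 0.0856
grip_force: 0.0
```

```bash
python3 - <<'E'
from h import *
go((.403,-.086,.17),104.5)
E
```

```text
go [ 0.0903 -0.1059  0.08  ] turn -0.1 tool y yaw -75.6 q6 2.34 tilt [ 0. -0. -1.] t 0.78
```

>>> apply_moves(plan="0.04 -0.045 0.02 -10; 0.09 -0.106 0.04 -20; 0.09 -0.106 0.08 -30; 0.09 -0.106 0.08 -40; 0.09 -0.106 0.08 -40")

```text
t: 1.4
tcp_pos: [0.4018, -0.0871, 0.3241]
orientation: [-0.0, 0.889, 0.457, -0.001]
ft_force: [-0.1, 0.5, -0.9]
grip_width: 0.0856
grip_force: 0.0
```

```bash
cat >>h.py <<'E'
def wrist(name=None):
    s=status.sense(); c=viewer.get_calibration("wrist"); p,d=viewer.snapshot("wrist"); W=cloud(c,d)
    w,x,y,z=s["orientation"]; R=Ro.from_quat([x,y,z,w]).as_matrix(); T=(W-s["tcp_pos"])@R
    H=cv2.cvtColor(p,cv2.COLOR_RGB2HSV)
    if name: cv2.imwrite(f"pics/{name}.png",p[:,:,::-1])
    return s,c,p,d,W,T,H[...,0].astype(int),H[...,1],H[...,2]
def tips(T,d):
    m=(d>0)&(np.abs(T[...,0])<.02)&(np.abs(T[...,1])<.075)&(T[...,2]<.19)
    for sg in(-1,1):
        q=T[m&(T[...,1]*sg>0)]
        if len(q): print("tip",sg,"z99",np.percentile(q[:,2],[90,99,100]).round(4),"y range",np.percentile(q[q[:,2]>.14][:,1] if (q[:,2]>.14).any() else [0],[1,99]).round(4))
E
python3 - <<'E'
from h import *
s,c,p,d,W,T,h,S,v=wrist("w1"); tips(T,d)
m=(W[...,2]>.032)&(W[...,2]<.05)&(np.hypot(W[...,0]-.403,W[...,1]+.086)<.05)
print(m.sum(),W[m].mean(0).round(4)); 
if m.any():
    zt=np.median(W[m][:,2]);print(zt,rect(c,m,zt)); 
    k=max(cv2.findContours(m.astype(np.uint8),0,1)[0],key=cv2.contourArea);print(cv2.minEnclosingCircle((ray(c,k[:,0],zt)[:,:2]*1000).astype(np.float32)))
go((.403,-.086,.037))
E
```

```text
tip -1 z99 [0.129  0.1539 0.161 ] y range [-0.0556 -0.042 ]
tip 1 z99 [0.1287 0.1539 0.1605] y range [0.0425 0.0562]
3560 [ 0.4045 -0.0852  0.0399]
0.04006980480541425 (array([ 0.4043, -0.0856], dtype=float32), 59, 60, np.float32(54.5))
((404.282470703125, -85.779052734375), 30.33414077758789)
go [ 1.80e-03 -1.00e-04  1.33e-01] turn 0 tool y yaw -35.7 q6 1.98 tilt [-0.  0. -1.] t 1.45
```

View pics/w1.png

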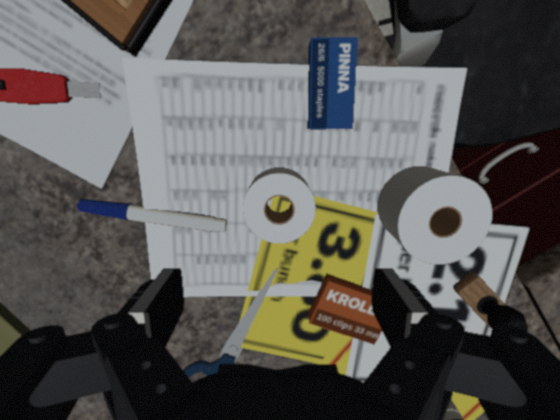

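The wrist view shows the small roll at (279,205), between the fingers, with the carton at (333,83) and the stamp at (487,300). I'm descending on the roll.

>>> apply_moves(plan="0.0026 0.001 0.05 0; 0.0026 0.001 0.1 0; 0.0026 0.001 0.128 0; 0.0026 0.001 0.135 0; 0.0026 0.001 0.135 0")

```text
t: 2.08
tcp_pos: [0.4048, -0.0865, 0.1903]
orientation: [0.0, 0.889, 0.457, 0.0]
ft_force: [-0.2, 0.4, -0.3]
grip_width: 0.0855
grip_force: 0.0
```

>>> apply_moves(plan="0 0 0 0; 0 0 0 0; 0 0 0 0; 0 0 0 0", claw=0)

```text
t: 2.58
tcp_pos: [0.4051, -0.0863, 0.1914]
orientation: [0.001, 0.889, 0.458, 0.001]
ft_force: [-1.1, -0.4, 8.0]
grip_width: 0.0581
grip_force: 62.7
```

>>> apply_moves(plan="0 0 -0.04 0; 0.02 -0.016 -0.075 0; 0.068 -0.056 -0.09 -10; 0.114 -0.095 -0.09 -20; 0.16 -0.133 -0.09 -30")

```text
t: 3.2
tcp_pos: [0.3888, 0.1232, 0.2811]
orientation: [0.001, 0.739, 0.674, 0.001]
ft_force: [0.9, -0.5, -0.7]
grip_width: 0.0577
grip_force: 65.6
```

```bash
python3 - <<'E'
from h import *
go((.382,.239,.1147),14.5); print(status.sense()["tcp_pos"],status.sense()["grip_width"])
E
```

```text
go [ 0.1147 -0.0174  0.0118] turn -19.7 tool y yaw -5.2 q6 1.97 tilt [ 0.003  0.001 -1.   ] t 3.2
[0.38883297 0.12323349 0.28107469] 0.05765777750645597
```

>>> apply_moves(plan="0.05 -0.007 0 -10; 0.1 -0.015 0 -19.7; 0.1147 -0.0174 0.01 -19.7; 0.1147 -0.0174 0.01 -19.7; 0.1147 -0.0174 0.01 -19.7")

```text
t: 3.82
tcp_pos: [0.3823, 0.2361, 0.2696]
orientation: [0.0, 0.615, 0.788, -0.001]
ft_force: [0.4, -0.6, -1.1]
grip_width: 0.0578
grip_force: 65.7
```

```bash
python3 - <<'E'
from h import *
s,c,p,d,W,T,h,S,v=wrist("w2"); tips(T,d); print(s["tcp_pos"])
p0,d0=viewer.snapshot("top"); cv2.imwrite("pics/t1.png",p0[:,:,::-1])
b=blob((h>100)&(h<125)&(S>110)&(v>30),(280,100)); print("bluebin",b.sum(),rect(c,b,.012),W[b].mean(0).round(4))
q=W[(W[...,2]>.02)&(np.hypot(W[...,0]-.382,W[...,1]-.239)<.06)&(T[...,2]>.175)]; print(np.percentile(q,[1,50,99],axis=0).round(3))
go((.382,.239,.1),14.5)
E
```

```text
tip -1 z99 [0.1515 0.1746 0.1897] y range [-0.0408 -0.0003]
tip 1 z99 [0.1516 0.1753 0.1899] y range [0.0003 0.0417]
[0.38231822 0.23605601 0.26961383]
bluebin 6136 (array([0.4643, 0.261 ], dtype=float32), 45, 78, np.float32(104.7)) [0.4636 0.2628 0.0122]
[[0.334 0.203 0.02 ]
 [0.383 0.266 0.03 ]
 [0.438 0.293 0.094]]
go [0.0031 0.0001 0.0151] turn -0.4 tool y yaw 14.1 q6 1.88 tilt [-0.    -0.001 -1.   ] t 3.92
```

View pics/w2.png

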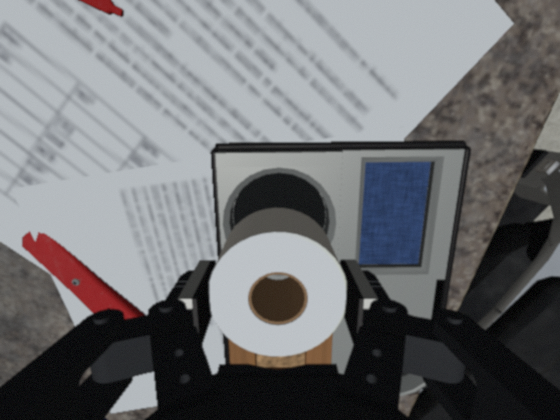

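The wrist view shows the roll held at (278,295) and the well behind it, rim arc left (223,218), right (337,218), top (280,168). The blue bin sits at (397,213).

```bash
python3 - <<'E'
from h import *
c=viewer.get_calibration("wrist"); p=cv2.imread("pics/w2.png"); g=cv2.cvtColor(p,cv2.COLOR_BGR2GRAY)
P=ray(c,[[223,218],[337,218],[280,168]],.03)[:,:2]; print(P.round(4), np.hypot(*(P[0]-P[1])))
A=np.c_[2*P,np.ones(3)]; x=np.linalg.solve(A,(P**2).sum(1)); print("circle3",x[:2],np.sqrt(x[2]+x[:2]@x[:2]))
m=(g<60).astype(np.uint8); b=blob(m,(280,195)); ys,xs=np.where(b); print(xs.min(),xs.max(),ys.min(),b.sum())
top=[(u,ys[xs==u].min()) for u in range(xs.min()+6,xs.max()-5) if (xs==u).any() and ys[xs==u].min()<212]
for z in(.03,.026):
    Q=ray(c,top,z)[:,:2]; A=np.c_[2*Q,np.ones(len(Q))]; x=np.linalg.lstsq(A,(Q**2).sum(1),rcond=None)[0]; print("dark fit",z,x[:2],np.sqrt(x[2]+x[:2]@x[:2]))
E
```

```text
[[0.345  0.2344]
 [0.4206 0.2534]
 [0.3744 0.277 ]] 0.07800884566947419
circle3 [0.38406838 0.23890981] 0.03934150299910637
230 328 173 3150
dark fit 0.03 [0.38258906 0.24158479] 0.033042663518471196
dark fit 0.026 [0.38291416 0.24035808] 0.03367478872174303
```

>>> apply_moves(plan="0.003 0.002 0.01 0; 0.003 0.002 0.035 0; 0.003 0.002 0.05 0; 0.003 0.002 0.06 0; 0.003 0.002 0.064 0")

```text
t: 4.55
tcp_pos: [0.3838, 0.2404, 0.205]
orientation: [-0.0, 0.615, 0.789, -0.0]
ft_force: [0.5, -0.1, -1.5]
grip_width: 0.0579
grip_force: 65.7
```

>>> apply_moves(plan="0 0 0.002 0; 0 0 0.004 0; 0 0 0.004 0")

```text
t: 4.92
tcp_pos: [0.384, 0.2408, 0.2019]
orientation: [0.0, 0.614, 0.789, 0.0]
ft_force: [0.1, -0.5, -1.9]
grip_width: 0.0577
grip_force: 65.7
```

>>> apply_moves(plan="0 0 0.001 0; 0 0 0.002 0; 0 0 0.002 0")

```text
t: 5.3
tcp_pos: [0.3839, 0.2407, 0.2014]
orientation: [0.0, 0.614, 0.789, 0.001]
ft_force: [-4.2, -2.5, 14.1]
grip_width: 0.0577
grip_force: 67.6
```

The roll touched down at the expected height, so I'll release it.

>>> apply_moves(plan="0 0 -0.001 0; 0 0 -0.001 0; 0 0 -0.001 0; 0 0 -0.001 0", claw=1)

```text
t: 5.8
tcp_pos: [0.3838, 0.2407, 0.2005]
orientation: [-0.0, 0.614, 0.789, -0.0]
ft_force: [0.7, -0.2, -0.1]
grip_width: 0.0854
grip_force: 0.0
```

>>> apply_moves(plan="0 0 -0.04 0; 0 0 -0.09 0; 0 0 -0.1 0")

```text
t: 6.18
tcp_pos: [0.3851, 0.2414, 0.3037]
orientation: [0.001, 0.614, 0.789, 0.003]
ft_force: [0.2, 1.1, 0.8]
grip_width: 0.0851
grip_force: 0.0
```

```bash
python3 - <<'E'
from h import *
s,c,p,d,W,T,h,S,v=wrist("w3"); print(s["tcp_pos"],s["grip_width"])
m=(W[...,2]>.04)&(W[...,2]<.06)&(np.hypot(W[...,0]-.384,W[...,1]-.24)<.045); print("roll",m.sum(),W[m].mean(0).round(4),np.percentile(W[m][:,2],[5,95]).round(4),rect(c,m,.05))
go((.494,-.0318,.13),-35); go((.494,-.0318,.13),145)
E
```

```text
[0.38509416 0.24144435 0.30365007] 0.08509589590550645
roll 4498 [0.3845 0.2414 0.0498] [0.0471 0.0512] (array([0.3846, 0.2407], dtype=float32), 59, 61, np.float32(104.2))
go [-0.2915  0.0388  0.0183] turn 49.2 tool y yaw 14.2 q6 1.88 tilt [ 0.004  0.003 -1.   ] t 6.22
go [-0.2915  0.0388  0.0183] turn 49.2 tool y yaw 14.2 q6 1.88 tilt [ 0.004  0.003 -1.   ] t 6.22
```

The roll is seated, top at z=0.050. Next is the blue carton.

>>> apply_moves(plan="-0.058 0.008 0 10; -0.116 0.016 0 20; -0.174 0.023 0 30; -0.232 0.031 0 40; -0.29 0.039 0.01 49")

```text
t: 6.85
tcp_pos: [0.4931, -0.0328, 0.2897]
orientation: [-0.0, 0.887, 0.461, -0.0]
ft_force: [1.2, 0.6, -0.7]
grip_width: 0.0852
grip_force: 0.0
```

>>> apply_moves(plan="0 0 0 0; 0 0 0 0")

```text
t: 7.1
tcp_pos: [0.4919, -0.0309, 0.2893]
orientation: [-0.001, 0.886, 0.463, -0.001]
ft_force: [0.3, 0.7, 0.6]
grip_width: 0.0856
grip_force: 0.0
```

```bash
python3 - <<'E'
from h import *
s,c,p,d,W,T,h,S,v=wrist("w4"); print(s["tcp_pos"],s["grip_width"])
m=(W[...,2]>.014)&(W[...,2]<.03)&(np.hypot(W[...,0]-.494,W[...,1]+.032)<.05)&(h>95)&(h<125)&(S>80)
m=cv2.morphologyEx(m.astype(np.uint8),cv2.MORPH_CLOSE,np.ones((9,9)))>0
zt=np.median(W[m][:,2]); r=rect(c,m,.022); print("carton",m.sum(),W[m].mean(0).round(4),zt,r)
go((r[0][0],r[0][1],.03),float(r[3])-90)
E
```

```text
[ 0.49188147 -0.03085761  0.28929436] 0.08561119590118897
carton 3820 [ 0.4964 -0.0293  0.0235] 0.022546344431391696 (array([ 0.4956, -0.0311], dtype=float32), 35, 68, np.float32(55.3))
go [0.0015 0.0038 0.105 ] turn -0.0 tool y yaw -34.7 q6 2.12 tilt [-0.003  0.001 -1.   ] t 7.15
```

>>> apply_moves(plan="0.0015 0.0038 0.04 0; 0.0015 0.0038 0.08 0; 0.0015 0.0038 0.1 0; 0.0015 0.0038 0.106 0; 0.0015 0.0038 0.106 0")

```text
t: 7.78
tcp_pos: [0.4966, -0.0309, 0.1849]
orientation: [-0.0, 0.886, 0.464, -0.0]
ft_force: [-0.2, -0.4, 0.5]
grip_width: 0.0856
grip_force: 0.0
```

>>> apply_moves(plan="0 0 0 0; 0 0 0 0; 0 0 0 0; 0 0 0 0; 0 0 0 0", claw=0)

```text
t: 8.4
tcp_pos: [0.4972, -0.0319, 0.1857]
orientation: [0.0, 0.886, 0.463, 0.001]
ft_force: [-1.5, 0.8, 4.7]
grip_width: 0.0343
grip_force: 60.2
```

>>> apply_moves(plan="0 0 -0.03 0; 0.01 -0.009 -0.07 -5; 0.055 -0.049 -0.09 -15; 0.1 -0.089 -0.09 -25; 0.145 -0.129 -0.09 -35")

```text
t: 9.02
tcp_pos: [0.4733, 0.1623, 0.2754]
orientation: [0.0, 0.704, 0.71, 0.001]
ft_force: [0.2, -0.1, -1.4]
grip_width: 0.034
grip_force: 60.5
```

```bash
python3 - <<'E'
from h import *
go((.464,.260,.12),14.6); s=status.sense(); print(s["tcp_pos"],s["grip_width"])
E
```

```text
go [ 0.0977 -0.0086  0.0007] turn -14.1 tool y yaw 0.5 q6 1.89 tilt [ 0.001  0.    -1.   ] t 9.03
[0.47334775 0.1623319  0.27535273] 0.034047519750418725
```

>>> apply_moves(plan="0.05 -0.004 0 -8; 0.09 -0.008 0 -14; 0.0977 -0.0086 0 -14; 0.0977 -0.0086 0 -14; 0.0977 -0.0086 0 -14")

```text
t: 9.65
tcp_pos: [0.4646, 0.2573, 0.2745]
orientation: [0.0, 0.615, 0.788, -0.001]
ft_force: [-0.6, -0.0, -1.4]
grip_width: 0.0343
grip_force: 60.5
```

```bash
python3 - <<'E'
from h import *
s,c,p,d,W,T,h,S,v=wrist("w5"); print(s["tcp_pos"],s["grip_width"])
m=(T[...,2]>.168)&(T[...,2]<.2)&(np.abs(T[...,0])<.06)&(np.abs(T[...,1])<.04)&(d>0)
q=T[m]; print("held tool-frame",np.percentile(q,[1,50,99],axis=0).round(4)); 
b=blob((h>100)&(h<125)&(S>80)&(W[...,2]>.05)&(d>0),(280,260)); print(b.sum(),rect(c,b,np.percentile(W[b][:,2],50)),np.percentile(W[b][:,2],[5,50,95]).round(4))
go((.464,.260,.12),14.6)
E
```

```text
[0.46461735 0.25729506 0.27452539] 0.034314292607715756
held tool-frame [[ 0.0109 -0.0191  0.1681]
 [ 0.0326  0.0007  0.1755]
 [ 0.033   0.0208  0.1847]]
8939 (array([0.4643, 0.2588], dtype=float32), 38, 73, np.float32(104.2)) [0.1017 0.1113 0.1124]
go [ 0.0029  0.     -0.0001] turn -0.5 tool y yaw 14.1 q6 1.83 tilt [-0.001 -0.001 -1.   ] t 9.7
```

View pics/w5.png

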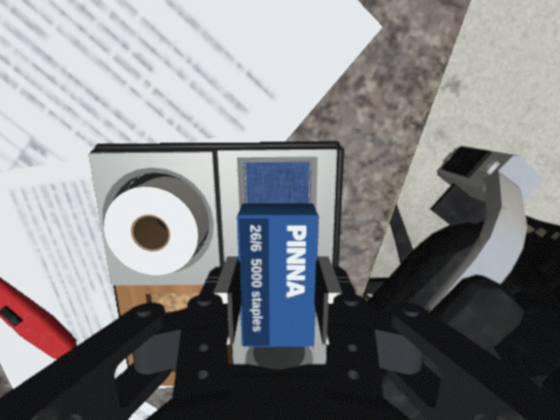

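The wrist view shows the carton at (278,275), aligned with the bin columns (242-317) and well centred. The roll is seated at (152,230). I'm lowering the carton.

>>> apply_moves(plan="0.0035 0.0005 0.02 -0.5; 0.0035 0.0005 0.045 -0.5; 0.0035 0.0005 0.065 -0.5; 0.0035 0.0005 0.073 -0.5; 0.0035 0.0005 0.075 -0.5")

```text
t: 10.32
tcp_pos: [0.4644, 0.2614, 0.1996]
orientation: [-0.0, 0.611, 0.791, -0.0]
ft_force: [0.2, 0.1, -2.0]
grip_width: 0.0343
grip_force: 60.5
```

>>> apply_moves(plan="0 0 0.001 0; 0 0 0.003 0; 0 0 0.004 0; 0 0 0.004 0")

```text
t: 10.82
tcp_pos: [0.4643, 0.2621, 0.1958]
orientation: [0.0, 0.611, 0.792, 0.0]
ft_force: [0.7, -0.2, -0.6]
grip_width: 0.0342
grip_force: 60.5
```

>>> apply_moves(plan="0 0 0.001 0; 0 0 0.002 0; 0 0 0.002 0")

```text
t: 11.2
tcp_pos: [0.4642, 0.2621, 0.1956]
orientation: [0.0, 0.611, 0.792, 0.0]
ft_force: [-3.1, -2.2, 13.5]
grip_width: 0.0342
grip_force: 62.2
```

>>> apply_moves(plan="0 0 -0.001 0; 0 0 -0.001 0; 0 0 -0.001 0; 0 0 -0.001 0", claw=0.62)

```text
t: 11.7
tcp_pos: [0.4643, 0.262, 0.1945]
orientation: [-0.0, 0.611, 0.792, -0.0]
ft_force: [-0.1, 0.8, 0.4]
grip_width: 0.0529
grip_force: 0.0
```

>>> apply_moves(plan="0 0 -0.03 0; 0 0 -0.08 0; 0 0 -0.12 0")

```text
t: 12.08
tcp_pos: [0.4644, 0.2621, 0.3162]
orientation: [0.0, 0.611, 0.792, 0.0]
ft_force: [1.2, -0.5, -0.4]
grip_width: 0.053
grip_force: 0.0
```

```bash
python3 - <<'E'
from h import *
s,c,p,d,W,T,h,S,v=wrist("w6"); print(s["tcp_pos"],s["grip_width"])
m=(W[...,2]>.024)&(W[...,2]<.06)&(np.hypot(W[...,0]-.464,W[...,1]-.261)<.042)&(h>95)&(h<125)&(S>80); print("carton",m.sum(),W[m].mean(0).round(4),np.percentile(W[m][:,2],[5,95]).round(4),rect(c,m,.032))
go((.508,-.285,.17),0); go((.508,-.285,.17),10);go((.508,-.285,.17),-80)
E
```

```text
[0.46438688 0.26208281 0.31619732] 0.05300833866835754
carton 2738 [0.4651 0.2614 0.0325] [0.0313 0.0336] (array([0.4651, 0.2617], dtype=float32), 36, 68, np.float32(104.8))
go [-0.5407 -0.0982 -0.0053] turn 14.7 tool y yaw 14.7 q6 1.83 tilt [ 0.008  0.004 -1.   ] t 12.12
go [-0.5407 -0.0982 -0.0053] turn 4.7 tool y yaw 14.7 q6 1.83 tilt [ 0.008  0.004 -1.   ] t 12.12
go [-0.5407 -0.0982 -0.0053] turn -85.3 tool y yaw 14.7 q6 1.83 tilt [ 0.008  0.004 -1.   ] t 12.12
```

The carton is seated, top at z=0.032. Next is the stamp.

>>> apply_moves(plan="-0.06 -0.011 0 1; -0.12 -0.022 0 2; -0.18 -0.033 0 3; -0.24 -0.044 0 4; -0.3 -0.055 0 4.7", claw=1)

```text
t: 12.75
tcp_pos: [0.487, -0.044, 0.3146]
orientation: [0.0, 0.643, 0.766, 0.0]
ft_force: [1.6, 0.4, 0.1]
grip_width: 0.0855
grip_force: 0.0
```

```bash
python3 - <<'E'
from h import *
go((.508,-.285,.17),10)
E
```

```text
go [-0.241  -0.0211 -0.0101] turn -0.0 tool y yaw 10.0 q6 1.31 tilt [ 0.  0. -1.] t 12.75
```

>>> apply_moves(plan="-0.06 -0.005 0 0; -0.12 -0.01 0 0; -0.18 -0.016 0 0; -0.235 -0.021 0 0; -0.241 -0.021 0 0")

```text
t: 13.38
tcp_pos: [0.5084, -0.2866, 0.3142]
orientation: [0.001, 0.645, 0.764, -0.0]
ft_force: [-0.8, 0.8, 0.2]
grip_width: 0.0853
grip_force: 0.0
```

>>> apply_moves(plan="0 0 0 0; 0 0 0 0")

```text
t: 13.62
tcp_pos: [0.5081, -0.2817, 0.3144]
orientation: [-0.001, 0.642, 0.766, 0.0]
ft_force: [-0.1, 0.7, 0.6]
grip_width: 0.0857
grip_force: 0.0
```

```bash
python3 - <<'E'
from h import *
s,c,p,d,W,T,h,S,v=wrist("w7"); print(s["tcp_pos"],s["grip_width"])
near=np.hypot(W[...,0]-.508,W[...,1]+.285)<.045
m=near&(W[...,2]>.045)&(W[...,2]<.07); print("handle",m.sum(),W[m].mean(0).round(4),rect(c,m,.05))
m=near&(W[...,2]>.008)&(W[...,2]<.025)&(h>5)&(h<22)&(S>90); print("base",m.sum(),np.median(W[m][:,2]),rect(c,m,.018))
m|=near&(W[...,2]>.008)&(W[...,2]<.07); print("all",rect(c,m,.018))
go((.508,-.285,.17),10)
E
```

```text
[ 0.50811485 -0.28172432  0.31443546] 0.08572532859209087
handle 1038 [ 0.5094 -0.2857  0.055 ] (array([ 0.5098, -0.2877], dtype=float32), 28, 28, np.float32(144.3))
base 891 0.018061062391148956 (array([ 0.5072, -0.2708], dtype=float32), 25, 30, np.float32(99.5))
all (array([ 0.5097, -0.2868], dtype=float32), 32, 62, np.float32(100.2))
go [-0.0033 -0.0008 -0.0101] turn 0.1 tool y yaw 10.1 q6 0.89 tilt [-0.001  0.001 -1.   ] t 13.68
```

View pics/w7.png

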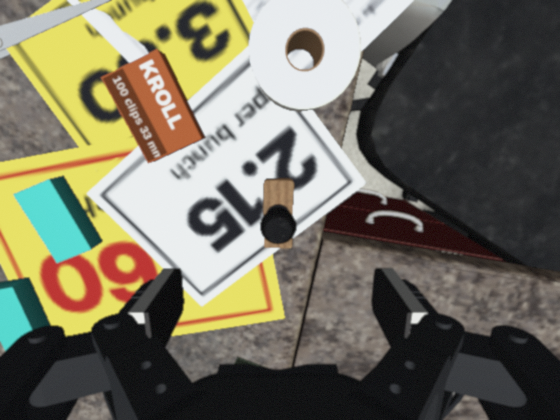

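The wrist view shows the stamp upright at (278,213), its long side along the tool's x axis and the handle at (278,223). I'm descending on it.

>>> apply_moves(plan="-0.005 0.0005 0.05 0; -0.005 0.0005 0.09 0; -0.005 0.0005 0.112 0; -0.005 0.0005 0.118 0; -0.005 0.0005 0.118 0")

```text
t: 14.3
tcp_pos: [0.51, -0.2873, 0.1971]
orientation: [0.0, 0.642, 0.766, 0.0]
ft_force: [-0.7, -0.2, 0.0]
grip_width: 0.0849
grip_force: 0.0
```

>>> apply_moves(plan="0 0 0 0; 0 0 0 0; 0 0 0 0; 0 0 0 0; 0 0 0 0", claw=0)

```text
t: 14.92
tcp_pos: [0.51, -0.2881, 0.1976]
orientation: [0.001, 0.643, 0.766, 0.0]
ft_force: [-1.3, 1.0, 6.4]
grip_width: 0.0252
grip_force: 58.5
```

>>> apply_moves(plan="0 0 -0.03 0; 0.01 0 -0.08 0; 0.06 -0.003 -0.1 0; 0.12 -0.007 -0.1 0; 0.18 -0.01 -0.1 0")

```text
t: 15.55
tcp_pos: [0.468, -0.1111, 0.2969]
orientation: [0.0, 0.643, 0.766, 0.0]
ft_force: [0.4, 0.2, -0.1]
grip_width: 0.0247
grip_force: 58.9
```

>>> apply_moves(plan="0.06 -0.003 0 -1; 0.12 -0.007 0 -2; 0.18 -0.01 0 -4; 0.24 -0.014 0 -4.7; 0.255 -0.015 0 -4.7")

```text
t: 16.18
tcp_pos: [0.4085, 0.1386, 0.2966]
orientation: [-0.0, 0.609, 0.793, 0.0]
ft_force: [-0.5, -0.5, -1.2]
grip_width: 0.0251
grip_force: 58.9
```

>>> apply_moves(plan="0 0 0 0; 0 0 0 0")

```text
t: 16.42
tcp_pos: [0.4099, 0.1351, 0.2966]
orientation: [0.0, 0.612, 0.791, -0.0]
ft_force: [0.2, -0.8, -0.5]
grip_width: 0.025
grip_force: 58.9
```

```bash
python3 - <<'E'
from h import *
s,c,p,d,W,T,h,S,v=wrist("w8"); print(s["tcp_pos"],s["grip_width"])
b=(h>5)&(h<24)&(S>90)&(W[...,2]<.04)&(W[...,2]>.005); b=blob(b,(280,180)); print(b.sum(),rect(c,b,.024),W[b].mean(0).round(4))
m=(T[...,2]>.165)&(T[...,2]<.21)&(np.abs(T[...,0])<.06)&(np.abs(T[...,1])<.04)&(d>0)
q=T[m]; print("held",np.percentile(q,[1,50,99],axis=0).round(4))
hm=m&(h>5)&(h<24)&(S>70); print("held base",rect(c,hm,s["tcp_pos"][2]-.1976+.018))
go((.4078,.1435,.14),14.6)
E
```

```text
[0.40985541 0.1350831  0.29657261] 0.024996104906241958
9632 (array([0.4081, 0.144 ], dtype=float32), 84, 97, np.float32(104.7)) [0.4044 0.1545 0.0202]
held [[ 0.0003 -0.0156  0.1658]
 [ 0.0175 -0.0003  0.1793]
 [ 0.0313  0.0167  0.1895]]
held base (array([0.4051, 0.1494], dtype=float32), 27, 37, np.float32(104.7))
go [0.0088 0.0001 0.0019] turn -0.0 tool y yaw 14.6 q6 1.63 tilt [-0.    -0.001 -1.   ] t 16.48
```

View pics/w8.png

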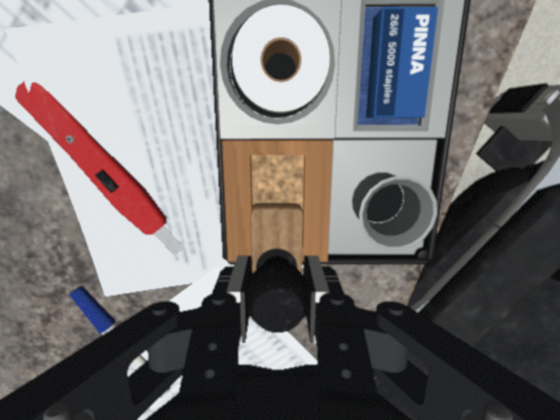

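The wrist view shows the stamp held at (278,290), lined up with the cork recess at (277,180). The roll (280,58) and the carton (398,60) are seated. I'm lowering the stamp.

>>> apply_moves(plan="0.009 0.0004 0.01 0; 0.009 0.0004 0.04 0; 0.009 0.0004 0.065 0; 0.009 0.0004 0.08 0; 0.009 0.0004 0.084 0")

```text
t: 17.1
tcp_pos: [0.4071, 0.1444, 0.2113]
orientation: [-0.001, 0.611, 0.791, -0.001]
ft_force: [-0.1, -0.2, -0.7]
grip_width: 0.0245
grip_force: 58.9
```

>>> apply_moves(plan="0 0 0.002 0; 0 0 0.004 0; 0 0 0.0055 0; 0 0 0.0055 0")

```text
t: 17.6
tcp_pos: [0.408, 0.1451, 0.2076]
orientation: [0.0, 0.611, 0.792, 0.001]
ft_force: [0.3, 1.4, 0.8]
grip_width: 0.0247
grip_force: 59.0
```

>>> apply_moves(plan="0 0 0.001 0; 0 0 0.0015 0; 0 0 0.0015 0")

```text
t: 17.98
tcp_pos: [0.4079, 0.1451, 0.2074]
orientation: [0.0, 0.611, 0.792, 0.001]
ft_force: [-4.3, -1.6, 16.9]
grip_width: 0.025
grip_force: 60.1
```

>>> apply_moves(plan="0 0 -0.001 0; 0 0 -0.001 0; 0 0 -0.001 0; 0 0 -0.001 0", claw=0.6)

```text
t: 18.48
tcp_pos: [0.4076, 0.1449, 0.2065]
orientation: [-0.0, 0.611, 0.792, -0.0]
ft_force: [0.3, -0.3, -0.1]
grip_width: 0.0506
grip_force: 0.0
```

>>> apply_moves(plan="0 0 -0.03 0; 0 0 -0.08 0; 0 0 -0.13 0")

```text
t: 18.85
tcp_pos: [0.4074, 0.1448, 0.3377]
orientation: [-0.0, 0.611, 0.792, -0.001]
ft_force: [1.0, -0.4, 0.1]
grip_width: 0.0511
grip_force: 0.0
```

```bash
python3 - <<'E'
from h import *
s,c,p,d,W,T,h,S,v=wrist("w9"); print(s["tcp_pos"],s["grip_width"])
m=(W[...,2]>.05)&(W[...,2]<.08)&(np.hypot(W[...,0]-.408,W[...,1]-.1445)<.025); print("handle",m.sum(),W[m].mean(0).round(4),np.percentile(W[m][:,2],[50,99]).round(4))
m=(W[...,2]>.045)&(W[...,2]<.06)&(np.hypot(W[...,0]-.488,W[...,1]-.164)<.037); print("cup",m.sum(),rect(c,m,.052),W[m].mean(0).round(4))
go((.4143,-.3785,.19),14.6)
E
```

```text
[0.40736923 0.14480936 0.3377067 ] 0.05106057307766347
handle 974 [0.4072 0.1473 0.0649] [0.0666 0.0691]
cup 1381 (array([0.4887, 0.1657], dtype=float32), 53, 54, np.float32(14.8)) [0.4928 0.1643 0.05  ]
go [-0.5082 -0.1283 -0.0024] turn 0.1 tool y yaw 14.7 q6 1.66 tilt [ 0.009  0.003 -1.   ] t 18.9
```

The stamp is seated. Last is the glue stick.

>>> apply_moves(plan="-0.06 -0.015 0 0; -0.12 -0.03 0 0; -0.18 -0.045 0 0; -0.24 -0.06 0 0; -0.3 -0.075 0 0", claw=1)

```text
t: 19.52
tcp_pos: [0.4109, -0.1663, 0.3365]
orientation: [0.0, 0.611, 0.792, 0.0]
ft_force: [1.4, 0.3, 0.8]
grip_width: 0.0855
grip_force: 0.0
```

>>> apply_moves(plan="-0.06 -0.015 0 0; -0.12 -0.03 0 0; -0.17 -0.042 0 0; -0.2 -0.05 0 0; -0.205 -0.052 0 0")

```text
t: 20.15
tcp_pos: [0.4128, -0.3777, 0.3359]
orientation: [-0.0, 0.612, 0.791, -0.0]
ft_force: [0.4, 0.4, 0.0]
grip_width: 0.085
grip_force: 0.0
```

>>> apply_moves(plan="0 0 0 0; 0 0 0 0")

```text
t: 20.4
tcp_pos: [0.4129, -0.3745, 0.3366]
orientation: [-0.001, 0.61, 0.792, 0.0]
ft_force: [-0.1, -0.1, 1.1]
grip_width: 0.0856
grip_force: 0.0
```

```bash
python3 - <<'E'
from h import *
s,c,p,d,W,T,h,S,v=wrist("w10"); print(s["tcp_pos"],s["grip_width"])
near=np.hypot(W[...,0]-.4143,W[...,1]+.3785)<.035
m=near&(W[...,2]>.093)&(W[...,2]<.11); print("gluetop",m.sum(),W[m].mean(0).round(4),rect(c,m,.1))
m=near&(W[...,2]>.01)&(W[...,2]<.11); print(m.sum(),np.percentile(W[m][:,2],[1,50,99]).round(3))
go((.4143,-.3785,.078))
E
```

```text
[ 0.41285347 -0.37450457  0.33655782] 0.08558628353545324
gluetop 1144 [ 0.4146 -0.3803  0.0997] (array([ 0.4147, -0.3802], dtype=float32), 26, 27, np.float32(104.8))
1886 [0.013 0.099 0.101]
go [-0.0043  0.0003  0.104 ] turn 0 tool y yaw 14.8 q6 0.58 tilt [-0.     0.001 -1.   ] t 20.45
```

View pics/w10.png

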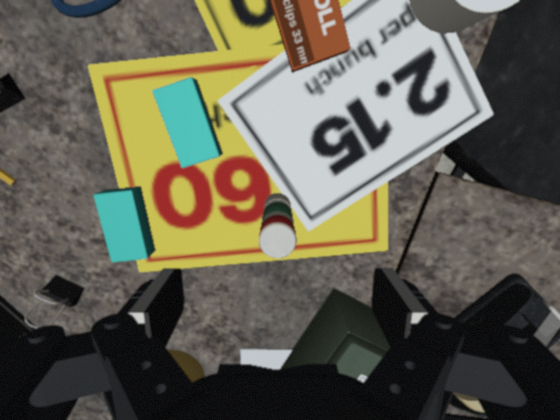

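The wrist view shows the glue stick upright at (278,235), with the green box behind it at (350,345). I'll check the clearance.

```bash
python3 - <<'E'
from h import *
z=np.load("top0.npz"); W=cloud(viewer.get_calibration("top"),z["d"])
D=W[...,:2]-[.4147,-.3802]; a=np.radians(14.8); ty=D@[np.cos(a),np.sin(a)]; tx=D@[-np.sin(a),np.cos(a)]
m=(np.hypot(tx,ty)>.025)&(np.abs(ty)<.1)&(tx>-.16)&(tx<.06)&(W[...,2]>.03)&(W[...,2]<.3)
print(m.sum()); q=np.c_[tx[m],ty[m],W[m][:,2]]
for t in np.arange(-.16,.06,.02):
    k=(q[:,0]>=t)&(q[:,0]<t+.02)
    if k.any(): print(round(t,2),"ty",q[k,1].min().round(3),q[k,1].max().round(3),"z",q[k,2].max().round(3))
E
```

```text
1047
-0.16 ty 0.019 0.1 z 0.099
-0.14 ty 0.032 0.1 z 0.097
-0.12 ty 0.042 0.1 z 0.097
-0.1 ty 0.054 0.077 z 0.095
```

>>> apply_moves(plan="-0.006 0.0003 0.03 0; -0.006 0.0003 0.07 0; -0.006 0.0003 0.098 0; -0.006 0.0003 0.104 0; -0.006 0.0003 0.104 0")

```text
t: 21.08
tcp_pos: [0.415, -0.3811, 0.2332]
orientation: [0.0, 0.611, 0.792, 0.0]
ft_force: [-1.3, 0.5, -0.0]
grip_width: 0.0854
grip_force: 0.0
```

>>> apply_moves(plan="0 0 0 0; 0 0 0 0; 0 0 0 0; 0 0 0 0; 0 0 0 0", claw=0)

```text
t: 21.7
tcp_pos: [0.4149, -0.3818, 0.2334]
orientation: [0.001, 0.611, 0.792, -0.0]
ft_force: [-0.7, 0.4, 5.2]
grip_width: 0.0254
grip_force: 58.6
```

>>> apply_moves(plan="0 0 -0.05 0; 0 0 -0.1 0; 0.045 0.019 -0.12 0; 0.1 0.041 -0.12 0; 0.155 0.064 -0.12 0")

```text
t: 22.32
tcp_pos: [0.4373, -0.2139, 0.3528]
orientation: [0.0, 0.611, 0.791, 0.0]
ft_force: [0.4, 0.7, -0.3]
grip_width: 0.0249
grip_force: 58.9
```

>>> apply_moves(plan="0.055 0.023 0 0; 0.11 0.045 0 0; 0.165 0.068 0 0; 0.22 0.091 0 0; 0.275 0.114 0 0")

```text
t: 22.95
tcp_pos: [0.4776, 0.0815, 0.3524]
orientation: [-0.0, 0.611, 0.792, -0.0]
ft_force: [1.9, -0.2, -0.6]
grip_width: 0.0251
grip_force: 58.9
```

>>> apply_moves(plan="0.05 0.02 0 0; 0.06 0.025 0 0; 0.06 0.025 0 0; 0.06 0.025 0 0")

```text
t: 23.45
tcp_pos: [0.4865, 0.1428, 0.3524]
orientation: [-0.0, 0.611, 0.791, -0.001]
ft_force: [-0.4, 0.4, 0.9]
grip_width: 0.0249
grip_force: 59.0
```

```bash
python3 - <<'E'
from h import *
s,c,p,d,W,T,h,S,v=wrist("w11"); print(s["tcp_pos"],s["grip_width"])
m=(np.abs(T[...,0])<.03)&(np.abs(T[...,1])<.02)&(T[...,2]>.11)&(T[...,2]<.15)&(v>120)&(S<70); print("glue top tool",m.sum(),T[m].mean(0).round(4))
m=(W[...,2]>.045)&(W[...,2]<.06)&(np.hypot(W[...,0]-.488,W[...,1]-.164)<.037); print("cup",m.sum(),rect(c,m,.052))
go((.4887,.1657,.19),14.6)
E
```

```text
[0.48650742 0.1427631  0.35242488] 0.02492761515324502
glue top tool 3609 [0.0017 0.0003 0.1335]
cup 1333 (array([0.4891, 0.165 ], dtype=float32), 53, 53, np.float32(14.7))
go [0.0218 0.0079 0.0078] turn -0.0 tool y yaw 14.6 q6 1.6 tilt [-0.001 -0.001 -1.   ] t 23.5
```

View pics/w11.png

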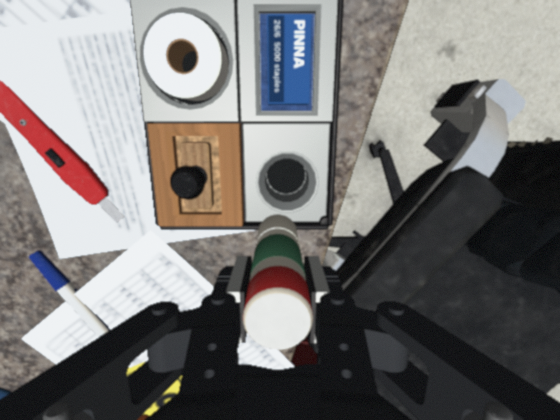

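The wrist view shows the glue held upright at (278,290) and the cup at (287,178). Roll, carton and stamp are seated. I'll centre over the cup and lower.

>>> apply_moves(plan="0.0205 0.008 0 0; 0.0205 0.008 0.015 0; 0.0205 0.008 0.035 0; 0.0205 0.008 0.045 0; 0.0205 0.008 0.045 0")

```text
t: 24.12
tcp_pos: [0.4888, 0.1649, 0.3066]
orientation: [-0.001, 0.611, 0.791, -0.001]
ft_force: [-0.2, -0.2, 0.5]
grip_width: 0.0252
grip_force: 59.0
```

>>> apply_moves(plan="0 0 0.02 0; 0 0 0.04 0; 0 0 0.055 0; 0 0 0.06 0; 0 0 0.06 0")

```text
t: 24.75
tcp_pos: [0.4895, 0.1658, 0.2478]
orientation: [0.0, 0.611, 0.792, -0.0]
ft_force: [0.8, -0.3, -0.6]
grip_width: 0.0252
grip_force: 59.0
```

>>> apply_moves(plan="0 0 0.002 0; 0 0 0.004 0; 0 0 0.0055 0; 0 0 0.0055 0")

```text
t: 25.25
tcp_pos: [0.4895, 0.1659, 0.2434]
orientation: [0.0, 0.611, 0.792, 0.001]
ft_force: [-2.1, -0.4, 6.6]
grip_width: 0.0252
grip_force: 59.7
```

Contact at the expected height, so I'll release, retreat and check.

>>> apply_moves(plan="0 0 -0.0005 0; 0 0 -0.0005 0; 0 0 -0.0005 0; 0 0 -0.0005 0", claw=0.6)

```text
t: 25.75
tcp_pos: [0.4893, 0.1658, 0.2426]
orientation: [-0.0, 0.611, 0.792, -0.0]
ft_force: [0.2, 0.0, 0.2]
grip_width: 0.0513
grip_force: 0.0
```

>>> apply_moves(plan="0 0 -0.03 0; 0 0 -0.07 0; 0 0 -0.1 0; -0.04 0 -0.12 0; -0.08 0 -0.12 0")

```text
t: 26.38
tcp_pos: [0.5106, 0.0881, 0.3647]
orientation: [0.001, 0.61, 0.792, 0.002]
ft_force: [0.1, 0.2, 0.1]
grip_width: 0.0514
grip_force: 0.0
```

>>> apply_moves(plan="0 0 0 0; 0 0 0 0")

```text
t: 26.62
tcp_pos: [0.5095, 0.0885, 0.3624]
orientation: [-0.0, 0.611, 0.792, -0.0]
ft_force: [-0.8, -0.0, -0.6]
grip_width: 0.0514
grip_force: 0.0
```

```bash
python3 - <<'E'
from h import *
s,c,p,d,W,T,h,S,v=wrist("w12"); print(s["tcp_pos"],s["grip_width"],s["t"])
for n,(x,y),lo,r in(("roll",(.384,.2405),.04,.035),("carton",(.464,.261),.026,.03),("stamp",(.408,.1445),.055,.02),("glue",(.489,.1655),.09,.025)):
    m=(W[...,2]>lo)&(W[...,2]<.13)&(np.hypot(W[...,0]-x,W[...,1]-y)<r)&(d>0)
    print(n,m.sum(),W[m].mean(0).round(4),np.percentile(W[m][:,2],[5,50,95]).round(4) if m.any() else "")
E
```

```text
[0.50945381 0.08850313 0.36242024] 0.05144128901639398 26.625
roll 1111 [0.3927 0.218  0.0489] [0.0423 0.0497 0.0512]
carton 980 [0.4699 0.2419 0.0323] [0.031  0.0323 0.0337]
stamp 1048 [0.41   0.1454 0.0649] [0.0587 0.0664 0.0683]
glue 1318 [0.4898 0.1661 0.1098] [0.1082 0.1099 0.1111]
```

View pics/w12.png

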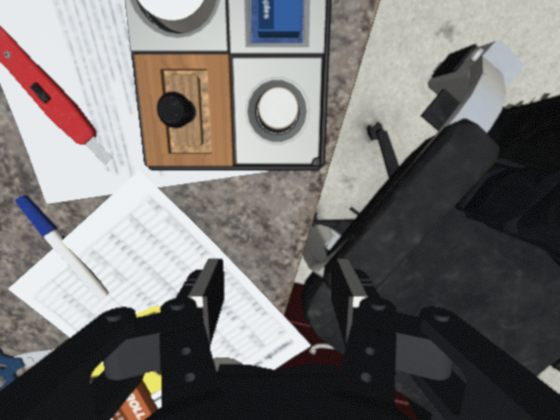

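The glue stands upright in the cup at (278,108), top at z=0.110. The stamp is in its rest at (176,108), and roll and carton are at their seated heights.

```bash
python3 -c "
from plant import job_done; print(job_done())"
```

```text
the job is handed in; nothing more can be done
None
```

The small roll, blue carton, stamp and glue stick were set down in that order, each measured at its seated height and released; the big roll and orange carton were left alone, and I handed the job in at about 27 s.

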